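# Snap the end covers into two bearing units with a seating driver

### The arm

A 6-joint arm with a two-finger parallel gripper is mounted at the origin on a cart in front of the work surface, level with it; the furniture and walls round the work are solid. World frame = base frame: x ahead of the robot, y to its left, z up, the work surface at z = 0. Lengths are in m, angles in rad, forces in N, time in s.
With the tool pointing down it reaches from about 0.375 to 0.925 m from the base axis. Payload 5.7 kg.
Tool frame: the origin (TCP) lies on the centre line of the jaws, within the pads' length; the fingertips stand 17 mm ahead of it and the grasp point (between the pads) lies 2 mm behind it; z points along the fingers, y is the line along which they close (so a half turn about z gives the same grasp; the last joint's range is limited). The gripper opens to 85 mm and grips with 20 to 120 N. Pads are 22 mm wide; open, the fingers measure 114 mm over their backs; the gripper's body (76 mm by 85 mm) begins 54 mm behind the grasp point. The pads swing forward as they close: fully open they stand 13 mm farther back than shut.
Start: joints at [1.165, 0.359, 1.51, -0, 1.272, -0.115], TCP at [0.172, 0.575, 0.248] pointing down, gripper open.
Joint ranges: [-2.97, 2.97], [-1.01, 2.36], [0.21, 2.38], [-0.96, 4.11], [0.2, 2.71], [-2.98, 2.98]. Speed limits (rad/s): [2.39, 2.39, 3.14, 3.14, 3.14, 3.14].

### API

Orientations are given as a unit quaternion [x, y, z, w].
In Python, from cell import * gives the robot as it stands.
- The arm moves only by the tool servo_tool, never from a script. Its argument "steps" is a list of rows, each a list of 3 entries, a list of its own where there are three numbers: the shift along the tool's x, y, z in cm, then the turn about the tool's z in rad, then the opening, from -1 (shut) to 1 (fully open). In form: [[[tx, ty, tz], yaw, gripper], ...]. A call has 1 to 5 rows; each row shifts and turns the commanded pose from where the row before left it, along the tool's axes as they then stand; what a row does not reach is not made up. A row lasts 1/8 s, in which the tool goes at most 62.5 mm and 10.7 degrees, less where a joint would pass 70% of its speed; a pose out of reach is approached as far as the arm can. A call is refused whole if a number of a shift passes 6.25 or a number of a turn 0.188, either way. A call with a gripper value outside its range is refused whole. The fingers move at their own pace and stop on an object; "newtons" is the grip in N (left out, the last holds). Time passes only in rows, so rows that do not move let the fingers close. It gives the time, the measured TCP pose, the force, the opening and the grip force at its end, in the units of the state.
- get_obs(): the state, without advancing time (a new reading comes with each control period).
- read_camera(name): name is "scene" or "side" or "wrist"; returns the picture (400x640x3 uint8, red, green, blue); there is no depth.
- camera_info(name): a dict with "vfov" (degrees; the focal length in pixels is half the picture's height over the tangent of half this angle, whatever the lens; pixels are square), "cx", "cy" (the principal point, pixels), "R" (3x3) and "t" (3): a world point X has camera coordinates R X + t. Camera axes: x right, y down, z forward; pixel columns grow to the right and rows downward; lengths in m; the calibration is good to about 2 mm. The wrist camera is an equidistant fisheye: a pixel r from the principal point sees the ray r / f radians off the axis. A picture is of the moment at which its call begins: read the wrist's pose just before it. camera_info takes no time and is no camera call; for the wrist camera it gives the pose at the moment of the call.
- hand_in(): hands the job in; it is judged then, once.
Trained networks look in the newest picture that a camera, given by its name, has taken for a name from the list of things; names that differ only in an ending like _2 or _b are one class to them, and where a whole thing is asked for, a point or a joint stands for the part that bears it (a point fixed in the world has none). Each returns a list of dicts, best first, with "confidence" (0 to 1); they miss things now and then, are a little off and sometimes report something else, mostly with a low value. They report only what shows in the picture. A call takes as long as a camera call. They do not tell look-alikes from the thing itself.
- recognise(camera, name): "point" ([x, y, z] in m, in world coordinates, good to about 4 mm: the middle of the surface that is visible of it).
- silhouettes(camera, name): "mask" (400x640 bool, what is visible of it).
The state is a dict: "clock": time; "q": joint angles; "joint_vel": joint speeds; "joint_efforts": joint torques, N m; "ee_pos": TCP position; "ee_rot": TCP orientation; "force": force on the tool from outside, world axes, zero at the start; "ft_torque": the same for the moment, N m; "width": finger opening in m; "grip_force": force on a finger pad.
Only numpy, scipy, OpenCV 4.12 (cv2) and the standard library are available. Lean on these libraries where they do the work, as an engineer would, in place of code of your own. Each camera call takes 0.05 s, during which the arm holds its last target. There are 200 camera calls.

### The job

Close the two bearing units: one has its black end cover sitting loose in the mouth; set the other cover, from the worktop, dome up in the empty mouth. Press both covers squarely down until they click fully home, using not the fingers but the seating driver whose sleeve goes over the dome and bears on the rim, and stand that driver upright in its tray again. Leave the other drivers and everything else where they are.

Things in the scene. Friction and masses are not known exactly. Their poses are not given: they have to be found in the camera images.
- unit_1: The unit with cover_1 loose in its mouth: grey bearing unit fixed on the worktop, mouth up: oval two-bolt flange 160 x 40 x 13 mm along its x (bolt heads to 23 mm), round housing 92 mm across (95 at the foot), lip 46 mm above the origin. Its mouth is an open bore 69 mm across on the z axis. Origin: centre of the underside, z up.
- unit_2: The unit with an empty mouth, for cover_2 (which unit stands left varies): grey bearing unit fixed on the worktop, mouth up: oval two-bolt flange 160 x 40 x 13 mm along its x (bolt heads to 23 mm), round housing 92 mm across (95 at the foot), lip 46 mm above the origin. Its mouth is an open bore 69 mm across on the z axis. Origin: centre of the underside, z up.
- unit_1_seat (a point): Centre of the flat shoulder in unit_1's mouth, 20.4 mm below the lip, where a cover's underside lands when home. Four sprung ball plungers, 11.4 mm above it, on the diagonals of the unit's x and y, stand 5.5 mm into the bore (29 mm from the axis) and give way outwards. A cover set in the mouth rests on them, underside 11 to 12.5 mm above this point.
- unit_2_seat (a point): The same point in unit_2, with the same measures. In both units pushing a cover past the plungers takes about 8 to 20 N straight down, rising over the first 4 to 5 mm from where it rests on them; then it gives and they snap in above its rim, driving it the rest of the way down on the shoulder.
- cover_1: Starts in unit_1's mouth on the plungers, not yet home: black snap-in end cover, loose, 120 g, round about z: rim 64 mm across at its widest (6 to 7.5 mm up), 57 mm at the underside and at its flat upper face 11 mm up; on it a dome 42 mm across, sides upright from 11 to 33 mm, flat top at 36 mm. Origin: centre of the underside, z up.
- cover_2: Starts flat on the worktop at the left, dome up: black snap-in end cover, loose, 120 g, round about z: rim 64 mm across at its widest (6 to 7.5 mm up), 57 mm at the underside and at its flat upper face 11 mm up; on it a dome 42 mm across, sides upright from 11 to 33 mm, flat top at 36 mm. Origin: centre of the underside, z up.
- driver_medium: Middle one of 3 loose seating drivers standing in the tray (order varies): aluminium sleeve 55 mm across outside, 47 mm inside, open below, 36 mm deep; round black handle 26 mm across, 56 to 122 mm up. Origin: centre of the open lower end, z up the handle. It goes over a cover's dome with 2.5 mm to spare all round and bears on the rim's flat upper face; 0.15 to 0.31 kg.
- driver_small: Smallest of 3 loose seating drivers standing in the tray (order varies): aluminium sleeve 38 mm across outside, 30 mm inside, open below, 36 mm deep; round black handle 26 mm across, 56 to 122 mm up. Origin: centre of the open lower end, z up the handle. Too small to go over the dome.
- driver_large: Largest of 3 loose seating drivers standing in the tray (order varies): aluminium sleeve 76 mm across outside, 67 mm inside, open below, 36 mm deep; round black handle 26 mm across, 56 to 122 mm up. Origin: centre of the open lower end, z up the handle. Too big to enter the housing's mouth.
- tray: flat grey tray fixed on the worktop at the right, 264 (x) x 112 (y) x 16 mm, walls 4 mm, inner floor 4 mm above the origin; the drivers stand in it in a row along its x, about 78 mm apart. Origin: centre of the underside, x along its length.
- film_roll: a brown card roll with blue film standing on end, 68 mm across, 145 mm tall, near cover_2 on its left (+y); bystander. Origin: centre of the underside.
- coil_block: a black solenoid coil block with a grey side, 42 x 52 x 45 mm (x, y, z), near cover_2 on the robot's side; bystander. Origin: centre of the underside.
- spindle_nut: a knurled steel nut, 40 mm across, 22 mm tall, near cover_2 on the far side; bystander. Origin: centre of the underside.
- hex_bolt: a steel bolt lying along its y, 20 x 59 x 18 mm, between the tray and the bearing units; bystander. Origin: centre of the underside.
- spray_can: a blue and white aerosol can standing up, 52 mm across, 161 mm tall, behind and to the right of the bearing units; bystander. Origin: centre of the underside.
There are look-alikes about, which are no part of the job. What is shaped like the cover_2 but red is not meant.

How it is judged:
On the way, in this order (a step that is already met when the one before it is completed fails the run):
1. the medium driver presses on a cover ((contact force between driver_medium and cover_1 above 4 N or contact force between driver_medium and cover_2 above 4 N)), for 0.02 s.
2. both covers are fully home (z of cover_1 in the frame of unit_1 below 0.0275 m and horizontal distance between cover_1 and unit_1 below 0.004 m and angle between the z axis of cover_1 and the z axis of unit_1, either way round below 0.05 rad and z of cover_2 in the frame of unit_2 below 0.0275 m and horizontal distance between cover_2 and unit_2 below 0.004 m and angle between the z axis of cover_2 and the z axis of unit_2, either way round below 0.05 rad), for 0.2 s.
At the end, for the whole second after the job is handed in: Each cover at rest in its own unit, underside under 27.5 mm above the unit's origin, within 4 mm of its axis and 0.05 rad of square; the medium driver standing at rest on the tray's floor (within 125 mm along, 45 mm across of the tray's centre, under 10 mm up, upright within 0.1 rad) (all of step 2 and linear speed of each of cover_1, cover_2 below 0.01 m/s and x of driver_medium in the frame of tray between -0.125 and 0.125 m and y of driver_medium in the frame of tray between -0.045 and 0.045 m and z of driver_medium in the frame of tray below 0.01 m and angle between driver_medium's own z axis and vertical below 0.1 rad and linear speed of driver_medium below 0.02 m/s); the robot touches nothing.
It fails at once if cover_1 is pushed past the plungers with the fingers instead of the driver (contact force between the fingers and cover_1 above 1 N and horizontal distance between cover_1 and unit_1 below 0.01 m and z of cover_1 in the frame of unit_1 between 0.0285 and 0.034 m).
It fails at once if cover_2 is pushed past the plungers with the fingers instead of the driver (contact force between the fingers and cover_2 above 1 N and horizontal distance between cover_2 and unit_2 below 0.01 m and z of cover_2 in the frame of unit_2 between 0.0285 and 0.034 m).
It fails at once if a cover is pressed with a driver of the wrong size (contact force between any of driver_small, driver_large and cover_1 above 3 N or contact force between any of driver_small, driver_large and cover_2 above 3 N).
It fails at once if another driver or a bystander is moved by more than 40 mm (distance of any of driver_small, driver_large, film_roll, coil_block, spindle_nut, hex_bolt, spray_can from where it was at the start of the episode above 0.04 m).
It also fails if it takes over 58 s, if anything falls off the work surface, if the arm or the gripper's body presses on something with over 40 N, if the wrist force passes 120 N, or if a joint passes its speed limit or range.

## Working session

There is one attempt and no reset: what is moved stays moved. The work goes in short steps, Python scripts to look and compute and a tool call to move; the robot and the scene stay as the last step left them, time stands still between calls to the robot, and variables do not carry over. Pictures are saved under pics/ and viewed, at most 13 in all, crops included, and the job is handed in when it is done.

Besides the shell and the picture viewer there is one more tool, called after "Call:" as name(argument=value, ...), one argument or row to a line, values as JSON. servo_tool: Moves the arm, as the interface text tells. Its arguments: {"type":"object","properties":{"steps":{"type":"array"},"newtons":{"type":"number"}},"required":["steps"]}

```bash
mkdir -p pics
cat > h.py <<'E'
from cell import *
import numpy as np, cv2
def save(img,n): cv2.imwrite('pics/'+n,cv2.cvtColor(img,cv2.COLOR_RGB2BGR))
def px(cam,X,info=None):
    i=info or camera_info(cam); f=200/np.tan(np.radians(i['vfov'])/2)
    c=np.array(i['R'])@np.array(X)+np.array(i['t'])
    if cam=='wrist':
        r=np.hypot(c[0],c[1]);th=np.arctan2(r,c[2]);return i['cx']+f*th*c[0]/r,i['cy']+f*th*c[1]/r
    return i['cx']+f*c[0]/c[2],i['cy']+f*c[1]/c[2]
def world(cam,u,v,z,info=None):
    i=info or camera_info(cam); f=200/np.tan(np.radians(i['vfov'])/2)
    a,b=u-i['cx'],v-i['cy']
    if cam=='wrist':
        r=np.hypot(a,b)+1e-9;th=r/f;d=np.array([np.sin(th)*a/r,np.sin(th)*b/r,np.cos(th)])
    else: d=np.array([a/f,b/f,1])
    R=np.array(i['R']);t=np.array(i['t']);o=-R.T@t;d=R.T@d
    return o+d*(z-o[2])/d[2]
E
python3 - <<'E'
from h import *
s=get_obs();print(s['clock'],s['ee_pos'],s['ee_rot'],s['width'])
a=read_camera('scene');save(a,'s1.png')
for n in ['unit_1','cover_2','driver_medium','driver_small','driver_large','tray','film_roll','coil_block','spindle_nut','hex_bolt','spray_can']:
    print(n,[(np.round(r['point'],3).tolist(),round(r['confidence'],2),np.round(px('scene',r['point'])).tolist()) for r in recognise('scene',n)])
b=read_camera('side');save(b,'d1.png')
for c in ['scene','side']:
    i=camera_info(c);print(c,i['vfov'],-np.array(i['R']).T@np.array(i['t']),np.array(i['R'])[2])
E
```

```text
0.0 [0.1718063  0.57416977 0.2474293 ] [ 1.44915624e-01  9.89443551e-01 -9.31715403e-04 -2.31850419e-04] 0.08531499510040212
unit_1 [([0.5, 0.251, 0.025], 0.83, [304.0, 229.0])]
cover_2 [([0.553, 0.369, 0.013], 0.58, [264.0, 250.0]), ([0.436, 0.436, 0.021], 0.56, [287.0, 275.0]), ([0.519, 0.238, 0.056], 0.55, [300.0, 216.0])]
driver_medium []
driver_small []
driver_large []
tray [([0.641, -0.235, 0.008], 0.62, [338.0, 162.0])]
film_roll [([0.541, 0.486, 0.094], 0.76, [235.0, 249.0])]
coil_block [([0.463, 0.331, 0.027], 0.76, [301.0, 247.0])]
spindle_nut []
hex_bolt []
spray_can [([0.661, -0.096, 0.112], 0.82, [315.0, 148.0]), ([0.614, -0.256, 0.063], 0.71, [347.0, 148.0]), ([0.532, 0.031, 0.03], 0.31, [331.0, 192.0])]
scene 51.79190592768304 [-0.01945572  1.06523965  0.64883589] [ 0.43428069 -0.7642996  -0.47670369]
side 56.67041425061761 [0.61284894 1.09996973 0.81257336] [-0.04977528 -0.80468514 -0.59161156]
```

View pics/s1.png

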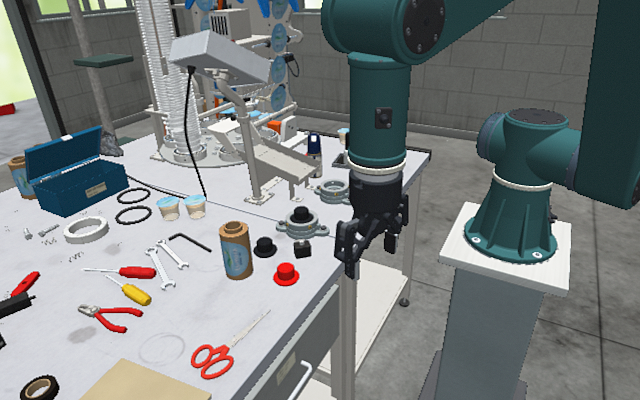

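View pics/d1.png

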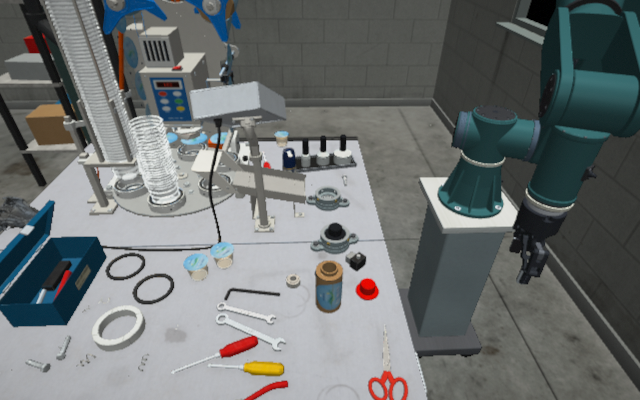

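Scene picture: black cover at (264,247) on the worktop, red look-alike at (287,274), black cover_1 in unit_1's mouth at (300,214), empty unit_2 at (334,191). Side picture: drivers at (305..343,150), cover_2 is hidden behind the roll. There is also a lamp, post and chute behind the units. I choose the black one at (264,247).

Run:
```python
from h import *
def tri(p,q):
    A=[];b=[]
    for c,(u,v) in (('scene',p),('side',q)):
        i=camera_info(c);f=200/np.tan(np.radians(i['vfov'])/2);P=np.c_[np.array(i['R']),np.array(i['t'])]
        A+=[f*P[0]-(u-i['cx'])*P[2],f*P[1]-(v-i['cy'])*P[2]]
    A=np.array(A);return np.linalg.lstsq(A[:,:3],-A[:,3],rcond=None)[0].round(3)
for n,p,q in [('lamp R low',(265,78),(286,106)),('lamp L low',(208,72),(197,120)),('lamp top R',(243,40),(272,84)),('chute end',(305,177),(304,195)),('post foot',(262,195),(264,225)),('unit2',(334,188),(327,196)),('cov1 top',(300,210),(335,225)),('roll top',(235,228),(328,267))]: print(n,tri(p,q))
read_camera('side')
for n in ['unit_2','driver_medium','tray','hex_bolt','spindle_nut','spray_can','driver_large','driver_small','coil_block','cover_1']:
    print(n,[(np.round(r['point'],3).tolist(),round(r['confidence'],2)) for r in recognise('side',n)])
print('cover2 plane',world('scene',264,239,.036))
a=read_camera('scene')[170:290,210:360];b=read_camera('side')[120:300,230:380]
a=cv2.resize(a,None,fx=4,fy=4,interpolation=2);b=cv2.resize(b,None,fx=3.2,fy=3.2,interpolation=2)[:480]
save(a,'s2.png');save(b,'d2.png')
```

```text
lamp R low [0.665 0.142 0.413]
lamp L low [0.909 0.114 0.387]
lamp top R [0.691 0.194 0.505]
chute end [0.62  0.045 0.068]
post foot [ 0.759  0.104 -0.006]
unit2 [0.537 0.    0.028]
cov1 top [0.526 0.223 0.069]
roll top [0.562 0.453 0.129]
unit_2 [([0.539, 0.024, 0.023], 0.93), ([0.531, 0.257, 0.02], 0.79)]
driver_medium [([0.542, -0.267, 0.049], 0.62), ([0.47, 0.332, 0.03], 0.47)]
tray [([0.566, -0.249, 0.002], 0.76), ([0.542, -0.264, 0.051], 0.67)]
hex_bolt []
spindle_nut [([0.654, 0.396, 0.021], 0.52)]
spray_can [([0.676, -0.089, 0.127], 0.55)]
driver_large [([0.458, -0.27, 0.045], 0.55)]
driver_small [([0.617, -0.251, 0.058], 0.6)]
coil_block [([0.472, 0.331, 0.029], 0.81)]
cover_1 [([0.456, 0.437, 0.022], 0.77), ([0.529, 0.24, 0.055], 0.68), ([0.54, -0.266, 0.049], 0.44)]
cover2 plane [0.56151997 0.35429963 0.036     ]
```

View pics/s2.png

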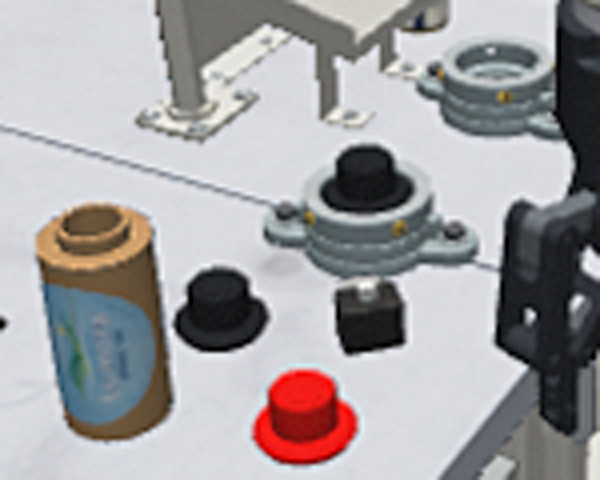

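View pics/d2.png

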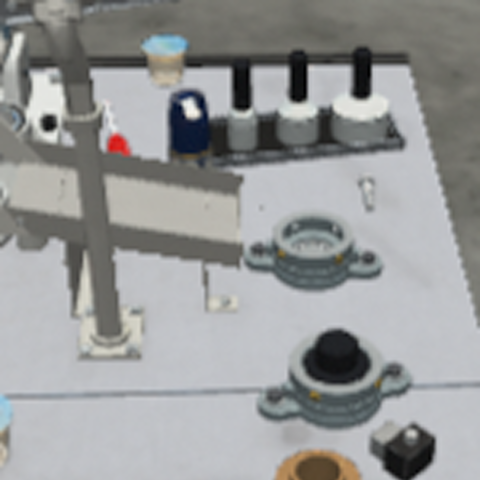

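The crops confirm it: the black cover is at scene (264,247), and the middle driver in the tray is the medium one, at side (322,152), about (0.54,-0.265). I'll approach over cover_2.

Call:
servo_tool(
  steps=[
    [[-5.4,-1.2,0],0,1],
    [[-5.4,-1.2,0],0,1],
    [[-5.4,-1.2,0.5],0,1],
    [[-5.4,-1.2,1],0,1],
    [[-5.4,-1.2,1],0,1],
  ],
  newtons=40,
)

```text
clock: 1.92
ee_pos: [0.4151, 0.439, 0.2233]
ee_rot: [0.145, 0.989, 0.0, 0.0]
force: [0.1, 0.8, -0.4]
width: 0.0855
grip_force: 0.0
```

Call:
servo_tool(
  steps=[
    [[-5.4,-1.2,1],0,1],
    [[-5.4,-1.2,1],0,1],
    [[-4.5,-1.2,1],-0.145,1],
    [[0,0,0],-0.146,1],
    [[0,0,0],0,1],
  ],
)

```text
clock: 2.55
ee_pos: [0.5501, 0.361, 0.1929]
ee_rot: [0.001, 1.0, -0.0, -0.0]
force: [-0.6, -0.6, -0.5]
width: 0.085
grip_force: 0.0
```

Run:
```python
from h import *
s=get_obs();print(s['clock'],s['ee_pos'],s['ee_rot'],s['force'])
i=camera_info('wrist');a=read_camera('wrist');save(a,'w1.png');print(i['vfov'],-np.array(i['R']).T@np.array(i['t']))
for n in ['cover_2','unit_1','spindle_nut','coil_block','film_roll']:
    print(n,[(np.round(r['point'],3).tolist(),round(r['confidence'],2),np.round(px('wrist',r['point'],i)).tolist()) for r in recognise('wrist',n)])
```

```text
2.55 [0.55010413 0.36099539 0.19291547] [ 1.12611854e-03  9.99999310e-01 -1.09190890e-04 -3.15620296e-04] [-0.6440312  -0.62330554 -0.4548878 ]
65.70646984690485 [0.47433368 0.36055682 0.31872028]
cover_2 [([0.558, 0.357, 0.033], 0.8, [313.0, 193.0]), ([0.521, 0.234, 0.065], 0.57, [175.0, 163.0]), ([0.449, 0.421, 0.033], 0.55, [382.0, 79.0])]
unit_1 [([0.536, 0.022, 0.025], 0.93, [55.0, 176.0]), ([0.514, 0.244, 0.041], 0.82, [195.0, 151.0])]
spindle_nut [([0.643, 0.384, 0.024], 0.8, [338.0, 265.0]), ([0.455, -0.105, 0.009], 0.69, [8.0, 125.0]), ([0.642, -0.208, 0.004], 0.19, [2.0, 235.0])]
coil_block [([0.472, 0.318, 0.039], 0.56, [270.0, 103.0])]
film_roll [([0.549, 0.453, 0.13], 0.68, [449.0, 219.0])]
```

View pics/w1.png

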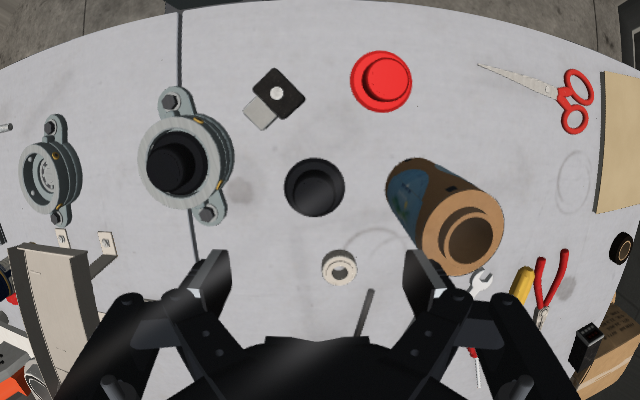

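The wrist picture shows cover_2 at (314,187), clear of the roll, nut and coil. Unit_1 with its cover is at (182,160), and unit_2 is at (50,175). Next I fit cover_2's outline.

```bash
cat >> h.py <<'E'
from scipy.optimize import minimize
T=np.linspace(0,2*np.pi,60)
def circ(x,y,z,r): return np.c_[x+r*np.cos(T),y+r*np.sin(T),0*T+z]
def render(parts,i,cam='wrist'):
    m=np.zeros((1600,2560),np.uint8)
    for P in parts:
        uv=np.array([px(cam,p,i) for p in P]); cv2.fillPoly(m,[cv2.convexHull(np.round(uv*4+1.5).astype(np.int32))],1)
    return cv2.resize(m.astype(np.float32),(640,400),interpolation=cv2.INTER_AREA)
def cover(x,y,z0): return [np.r_[circ(x,y,z0+.006,.032),circ(x,y,z0+.0075,.032),circ(x,y,z0,.0285)],np.r_[circ(x,y,z0+.011,.021),circ(x,y,z0+.033,.021),circ(x,y,z0+.036,.018)]]
def unit(x,y,a=0):
    e=np.array([np.cos(a),np.sin(a)])*.064
    return [np.r_[circ(x,y,.046,.046),circ(x,y,0,.0475)],np.r_[circ(x+e[0],y+e[1],0,.016),circ(x+e[0],y+e[1],.013,.016),circ(x-e[0],y-e[1],.0,.016),circ(x-e[0],y-e[1],.013,.016)]]
def fit(mask,model,x0,i,cam='wrist',care=None):
    c=1 if care is None else care
    f=lambda p:float((np.abs(render(model(*p),i,cam)-mask)*c).sum())
    x0=np.array(x0,float)
    S=np.vstack([x0]+[x0+d for d in np.diag([.008,.008,.1][:len(x0)])])
    r=minimize(f,x0,method='Nelder-Mead',options=dict(initial_simplex=S,xatol=1e-4,fatol=.5,maxiter=120));return r.x,r.fun,mask.sum()
def near(cam,name,uv):
    L=silhouettes(cam,name);L=[l for l in L if l['mask'].any()]
    d=lambda l:np.hypot(*(np.array([np.nonzero(l['mask'])[1].mean(),np.nonzero(l['mask'])[0].mean()])-uv))
    l=min(L,key=d);print(name,d(l),l['confidence']);return l['mask']
E
python3 - <<'E'
from h import *
i=camera_info('wrist');read_camera('wrist')
m=near('wrist','cover_2',(314,187));print(fit(m,lambda x,y:cover(x,y,0),(.56,.357),i))
m=near('wrist','unit_2',(50,175));print(fit(m,lambda x,y,a:unit(x,y,a),(.537,.02,0),i))
E
```

```text
cover_2 1.226174960083731 0.75
(array([0.56068495, 0.35743284]), np.float64(74.3125), np.int64(2796))
unit_2 142.04894790266937 0.66
(array([ 0.80366667, -0.43866667,  1.56666667]), np.float64(5923.0), np.int64(5923))
```

Call:
servo_tool(
  steps=[
    [[-1.06,-0.36,3],0,1],
    [[0,0,4],0,1],
    [[0,0,4],0,1],
    [[0,0,3],0,1],
    [[0,0,1.9],0,1],
  ],
)

```text
clock: 3.62
ee_pos: [0.5596, 0.3575, 0.0328]
ee_rot: [-0.0, 1.0, -0.001, -0.001]
force: [-0.2, -1.3, 2.3]
width: 0.0853
grip_force: 1.1
```

Call:
servo_tool(
  steps=[
    [[0,0,0],0,0.3],
    [[0,0,0],0,-0.3],
    [[0,0,0],0,-0.5],
    [[0,0,0],0,-0.5],
    [[0,0,0],0,-0.5],
  ],
)

```text
clock: 4.25
ee_pos: [0.5615, 0.3586, 0.036]
ee_rot: [-0.0, 1.0, 0.001, 0.001]
force: [0.6, 0.4, 6.0]
width: 0.0406
grip_force: 41.1
```

Call:
servo_tool(
  steps=[
    [[0,0,-2],0,-0.5],
    [[0,0,-5],0,-0.5],
    [[0,0,-5],0,-0.5],
    [[0.5,-4,-3],0,-0.5],
    [[0.5,-5,0],0,-0.5],
  ],
)

```text
clock: 4.88
ee_pos: [0.5524, 0.2686, 0.1889]
ee_rot: [-0.001, 1.0, 0.001, 0.004]
force: [1.3, -0.7, -1.4]
width: 0.0404
grip_force: 40.9
```

Call:
servo_tool(
  steps=[
    [[0.5,-5,0],0,-0.5],
    [[0.5,-5,0],0,-0.5],
    [[0.5,-5,0],0,-0.5],
    [[0,-2,0],0,-0.5],
    [[0,0,0],0,-0.5],
  ],
)

```text
clock: 5.5
ee_pos: [0.5357, 0.0971, 0.1851]
ee_rot: [0.001, 1.0, 0.0, 0.0]
force: [-0.1, 0.7, -1.4]
width: 0.0406
grip_force: 40.9
```

Run:
```python
from h import *
s=get_obs();print(s['clock'],s['ee_pos'],s['ee_rot'],s['force'],s['width'])
i=camera_info('wrist');a=read_camera('wrist');save(a,'w2.png')
for n in ['cover_2','unit_2','driver_medium']:
    print(n,[(np.round(r['point'],3).tolist(),round(r['confidence'],2),np.round(px('wrist',r['point'],i)).tolist()) for r in recognise('wrist',n)])
m=near('wrist','unit_2',px('wrist',(.537,.018,.02),i));np.savez('m.npz',m=m);print(fit(m,lambda x,y,a:unit(x,y,a),(.537,.018,0),i))
```

```text
5.5 [0.53567296 0.09709562 0.18512041] [1.05927944e-03 9.99999317e-01 1.36856325e-04 4.74384755e-04] [-0.14895716  0.68605904 -1.38820455] 0.04061791714357285
cover_2 [([0.449, 0.409, 0.024], 0.98, [577.0, 117.0]), ([0.521, 0.217, 0.065], 0.81, [454.0, 180.0]), ([0.526, 0.097, 0.182], 0.81, [317.0, 251.0])]
unit_2 [([0.534, 0.011, 0.021], 0.69, [231.0, 182.0]), ([0.505, 0.209, 0.041], 0.55, [438.0, 157.0])]
driver_medium [([0.535, -0.264, 0.049], 0.59, [31.0, 193.0])]
unit_2 13.258005592138982 0.91
(array([ 0.53425793,  0.00609329, -0.15328015]), np.float64(370.9375), np.int64(9430))
```

View pics/w2.png

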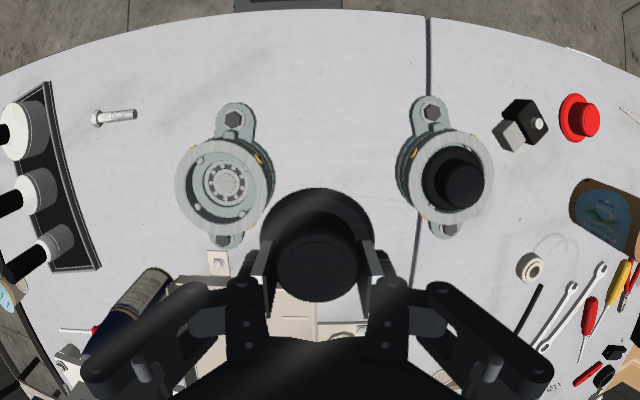

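The picture shows unit_2's open mouth at (225,185), cover_1 in unit_1 at (457,180), and cover_2 held square in the fingers at (317,251). I'll check the fit with an overlay.

Run:
```python
from h import *
s=get_obs();i=camera_info('wrist');a=read_camera('wrist')
m=near('wrist','unit_1',px('wrist',(.515,.225,.02),i))
c1=near('wrist','cover_1',px('wrist',(.521,.217,.065),i))
dome=lambda x,y:cover(x,y,.0375)
p1=fit(m|c1,lambda x,y,a:unit(x,y,a)+cover(x,y,.0375)[1:],(.52,.225,-.15),i);print('u1',p1)
mh=near('wrist','cover_2',(317,251));z0=s['ee_pos'][2]-.036
care=np.ones((400,640));care[255:]=0
print('held',fit(mh,lambda x,y:cover(x,y,z0),(.5357,.0971),i,care=care),mh.sum())
a=cv2.resize(a,None,fx=3,fy=3,interpolation=2)
for (x,y),z0,d in (((.5343,.0061),.046,0),(p1[0][:2],.046,0),(p1[0][:2],.0735,1)):
    for r in ((.046,.0345),(.018,.021))[d]:
        uv=np.array([px('wrist',q,i) for q in circ(x,y,z0-(.003 if r==.021 else 0),r)])*3+1
        cv2.polylines(a,[np.round(uv).astype(int)],True,(255,0,0),1)
save(np.hstack([a[340:780,480:860],a[340:780,1160:1540]]),'w3.png')
```

```text
unit_1 6.84313098300682 0.93
cover_1 2.6675942887562822 0.87
u1 (array([0.52478516, 0.22527721, 0.24435839]), np.float64(423.1875), np.int64(9080))
cover_2 8.71038407504133 0.66
held (array([0.53477225, 0.09835844]), np.float64(528.3125), np.int64(9258)) 9258
```

View pics/w3.png

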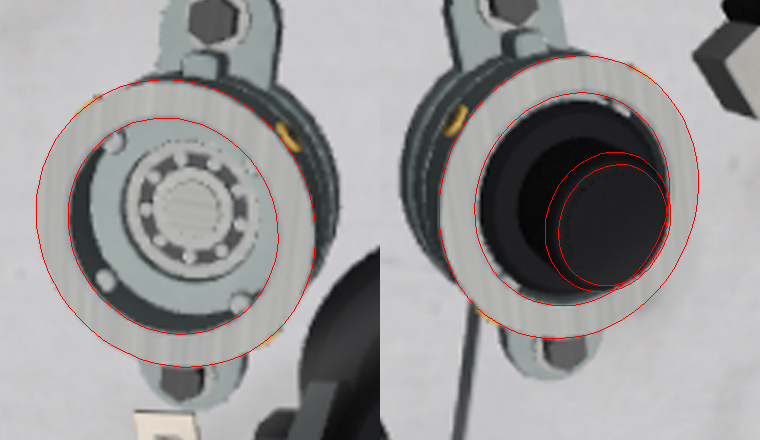

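The overlay matches both lips and the dome within about 1 mm. I'll move over unit_2 and down to just above the plungers.

Call:
servo_tool(
  steps=[
    [[0.1,-4,0],0,-0.5],
    [[0,-3.6,2],0,-0.5],
    [[0,-1.55,3],0,-0.5],
    [[0,0,3],0,-0.5],
    [[0,0,0],0,-0.5],
  ],
)

```text
clock: 6.58
ee_pos: [0.5325, 0.0066, 0.1024]
ee_rot: [0.0, 1.0, 0.0, -0.003]
force: [-0.3, 0.1, -0.9]
width: 0.0402
grip_force: 41.0
```

Call:
servo_tool(
  steps=[
    [[0,0,0],0,-0.5],
  ],
)

```text
clock: 6.7
ee_pos: [0.535, 0.0067, 0.105]
ee_rot: [-0.0, 1.0, -0.0, 0.0]
force: [-0.0, 0.3, -1.1]
width: 0.0401
grip_force: 41.0
```

Call:
servo_tool(
  steps=[
    [[0,-0.1,1.0],0,-0.5],
    [[0,0,1.0],0,-0.5],
    [[0,0,0.7],0,-0.5],
    [[0,0,0],0,-0.5],
    [[0,0,0],0,-0.5],
  ],
)

```text
clock: 7.32
ee_pos: [0.5345, 0.0054, 0.0773]
ee_rot: [-0.0, 1.0, -0.0, -0.0]
force: [0.6, -1.0, -0.7]
width: 0.0402
grip_force: 41.0
```

Call:
servo_tool(
  steps=[
    [[0,0,0.2],0,-0.5],
    [[0,0,0],0,-0.5],
    [[0,0,0],0,0.1],
    [[0,0,0],0,0.5],
    [[0,0,0],0,0.8],
  ],
)

```text
clock: 7.95
ee_pos: [0.5345, 0.0054, 0.0754]
ee_rot: [-0.0, 1.0, -0.0, 0.0]
force: [-0.4, 0.3, 0.3]
width: 0.0766
grip_force: 0.0
```

Call:
servo_tool(
  steps=[
    [[0,0,-1],0,0.8],
    [[0,0,-3],0,0.8],
    [[0,0,-5],0,0.8],
    [[0,-3,-3],0,0.8],
    [[0,-5,0],0,0.8],
  ],
)

```text
clock: 8.57
ee_pos: [0.5366, -0.0748, 0.1992]
ee_rot: [-0.002, 1.0, -0.001, 0.003]
force: [0.0, -0.2, -0.6]
width: 0.0767
grip_force: 0.0
```

Call:
servo_tool(
  steps=[
    [[0,-5,-2],0,0.8],
    [[0,-5,0],0,0.8],
    [[0,-1,0],0,0.8],
    [[0,0,0],0,0.8],
    [[0,0,0],0,0.8],
  ],
)

```text
clock: 9.2
ee_pos: [0.5341, -0.1832, 0.2152]
ee_rot: [-0.001, 1.0, 0.0, -0.0]
force: [-1.0, 1.1, -0.3]
width: 0.0769
grip_force: 0.0
```

Run:
```python
from h import *
s=get_obs();print(s['clock'],s['ee_pos'],s['ee_rot'],s['force'],s['width'])
i=camera_info('wrist');a=read_camera('wrist')
for n in ['cover_2','unit_2','driver_medium','driver_large','driver_small','tray']:
    print(n,[(np.round(r['point'],3).tolist(),round(r['confidence'],2),np.round(px('wrist',r['point'],i)).tolist()) for r in recognise('wrist',n)])
try:
    m=near('wrist','cover_2',px('wrist',(.534,.006,.06),i));print(m.sum())
except Exception as e: print(e)
uv=np.array([px('wrist',q,i) for q in circ(.5343,.0061,.0735,.018)])
cv2.polylines(a,[np.round(uv).astype(int)],True,(255,0,0),1)
save(a,'w4.png')
```

```text
9.2 [ 0.53410331 -0.18318055  0.21522321] [-5.29901250e-04  9.99999708e-01  4.03439546e-04 -3.75257591e-04] [-0.96115125  1.06346058 -0.33551818] 0.07694376487640596
cover_2 [([0.524, 0.212, 0.06], 0.87, [608.0, 182.0]), ([0.536, -0.005, 0.059], 0.62, [487.0, 188.0])]
unit_2 [([0.514, 0.201, 0.024], 0.86, [588.0, 169.0]), ([0.528, -0.01, 0.03], 0.65, [472.0, 174.0])]
driver_medium [([0.656, -0.121, 0.082], 0.34, [377.0, 305.0])]
driver_large [([0.457, -0.276, 0.054], 0.74, [218.0, 106.0])]
driver_small [([0.604, -0.25, 0.052], 0.57, [253.0, 248.0])]
tray [([0.531, -0.258, 0.006], 0.86, [251.0, 171.0]), ([0.511, 0.195, 0.021], 0.72, [584.0, 166.0])]
cover_2 8.00206926934922 0.7
2219
```

View pics/w4.png

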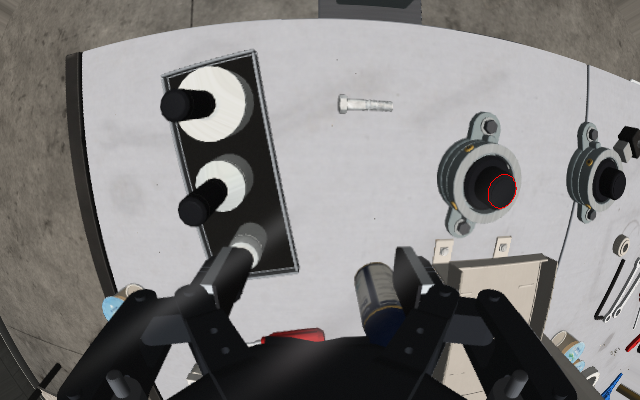

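cover_2 sits on the plungers: the predicted dome circle matches at (502,191). The medium driver's handle top is at about (197,209). I'll fit it.

Run:
```python
from h import *
i=camera_info('wrist');read_camera('wrist')
t=world('wrist',197,209,.126,i);print(t)
def drv(x,y,z0=.004):return [np.r_[circ(x,y,z0,.0275),circ(x,y,z0+.036,.0275)],np.r_[circ(x,y,z0+.056,.013),circ(x,y,z0+.122,.013)]]
for n in('driver_medium','driver_large','driver_small'):
  try:
    m=near('wrist',n,(214,190));print(fit(m,drv,t[:2],i))
  except Exception as e:print(e)
m=near('wrist','cover_2',(492,185));print(fit(m,lambda x,y:cover(x,y,.0375),(.534,.006),i))
```

```text
[ 0.53512635 -0.27762769  0.126     ]
min() iterable argument is empty
driver_large 86.77824930096011 0.96
(array([ 0.45434276, -0.28578688]), np.float64(1713.5625), np.int64(5122))
driver_small 68.91613745574624 0.76
(array([ 0.47600318, -0.20098181]), np.float64(3983.375), np.int64(1469))
cover_2 2.7577689939391106 0.61
(array([0.5341989 , 0.00517751]), np.float64(98.75), np.int64(2259))
```

Call:
servo_tool(
  steps=[
    [[0,-4.5,0],0,0.8],
    [[0,-4.5,0],0,0.8],
    [[0,0,0],0,0.8],
    [[0,0,0],0,0.8],
  ],
)

```text
clock: 10.35
ee_pos: [0.5341, -0.2742, 0.2151]
ee_rot: [0.0, 1.0, 0.0, -0.0]
force: [-0.6, 0.9, -0.5]
width: 0.0769
grip_force: 0.0
```

Run:
```python
from h import *
s=get_obs();print(s['clock'],s['ee_pos'])
i=camera_info('wrist');a=read_camera('wrist')
def drv(x,y,z0=.004):return [np.r_[circ(x,y,z0,.0275),circ(x,y,z0+.036,.0275)],np.r_[circ(x,y,z0+.056,.013),circ(x,y,z0+.122,.013)]]
c=px('wrist',(.535,-.276,.06),i);p=(.535,-.276)
for n in('driver_medium','driver_large','driver_small'):
  try:
    m=near('wrist',n,c);f=fit(m,drv,(.535,-.276),i);print(f)
    if f[1]<.25*f[2]:p=f[0]
  except Exception as e:print(e)
for z,r in((.126,.013),(.04,.0275),(.06,.013)):
    uv=np.array([px('wrist',q,i) for q in circ(*p,z,r)]);cv2.polylines(a,[np.round(uv).astype(int)],True,(255,0,0),1)
print(c);save(cv2.resize(a[80:300,150:450],None,fx=2,fy=2),'w5.png')
```

```text
10.35 [ 0.5341361  -0.27424917  0.21506757]
driver_medium 7.049039013333709 0.98
(array([ 0.53770092, -0.28247602]), np.float64(195.5), np.int64(3123))
driver_large 87.88638305231612 0.55
(array([ 0.44566058, -0.28554048]), np.float64(2333.125), np.int64(4894))
driver_small 78.04738561546506 0.65
(array([ 0.61341458, -0.26194902]), np.float64(911.0625), np.int64(2452))
(np.float64(315.36515221850175), np.float64(186.69258080708315))
```

View pics/w5.png

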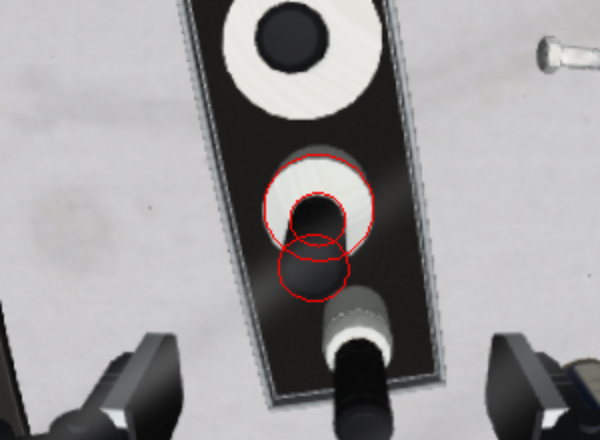

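The driver fit matches at (0.5377,-0.2825). I'll grip the handle there.

Call:
servo_tool(
  steps=[
    [[-0.36,-0.83,0],0,0.8],
    [[0,0,3],0,0.8],
    [[0,0,4],0,0.8],
    [[0,0,3],0,0.8],
    [[0,0,1],0,0.8],
  ],
  newtons=60,
)

```text
clock: 11.18
ee_pos: [0.5373, -0.2823, 0.1035]
ee_rot: [-0.0, 1.0, 0.001, -0.001]
force: [-0.1, 0.4, 0.2]
width: 0.0766
grip_force: 0.0
```

Call:
servo_tool(
  steps=[
    [[0,0,0],0,0.2],
    [[0,0,0],0,-0.4],
    [[0,0,0],0,-0.9],
    [[0,0,0],0,-0.9],
    [[0,0,0],0,-0.9],
  ],
)

```text
clock: 11.8
ee_pos: [0.539, -0.2832, 0.1068]
ee_rot: [-0.0, 1.0, -0.001, 0.001]
force: [-0.2, 2.1, 6.5]
width: 0.0245
grip_force: 58.9
```

Call:
servo_tool(
  steps=[
    [[0,0,-2],0,-0.9],
    [[0,0,-5],0,-0.9],
    [[0,2,-5],0,-0.9],
    [[0,5,0],0,-0.9],
    [[0,5,0],0,-0.9],
  ],
)

```text
clock: 12.42
ee_pos: [0.5382, -0.1621, 0.2264]
ee_rot: [0.001, 1.0, -0.0, 0.001]
force: [-0.3, 1.1, -2.8]
width: 0.0245
grip_force: 59.4
```

Call:
servo_tool(
  steps=[
    [[0,5,0],0,-0.9],
    [[0,5,0],0,-0.9],
    [[0,2,0],0,-0.9],
    [[0,0,0],0,-0.9],
    [[0,0,0],0,-0.9],
  ],
)

```text
clock: 13.05
ee_pos: [0.5382, -0.0439, 0.2254]
ee_rot: [0.0, 1.0, -0.0, 0.0]
force: [0.1, -0.1, -2.0]
width: 0.0243
grip_force: 59.6
```

Run:
```python
from h import *
s=get_obs();print(s['clock'],s['ee_pos'],s['ee_rot'],s['force'],s['width'])
i=camera_info('wrist');a=read_camera('wrist')
X=s['ee_pos'];z0=X[2]-.1028
def drv(x,y):return [np.r_[circ(x,y,z0,.0275),circ(x,y,z0+.045,.0275)],np.r_[circ(x,y,z0+.056,.013),circ(x,y,z0+.122,.013)]]
try:
    m=near('wrist','driver_medium',px('wrist',(X[0],X[1],z0+.03),i));ys=np.nonzero(m)[0];care=np.ones((400,640));care[235:]=0
    p=fit(m,drv,X[:2],i,care=care);print(p,m[:235].sum());p=p[0]
except Exception as e:print(e);p=X[:2]
c=near('wrist','cover_2',px('wrist',(.534,.0055,.06),i));print(fit(c,lambda x,y:cover(x,y,.0375),(.534,.006),i))
for q0,z,r in((p,z0,.0275),(p,z0+.045,.0275),((.5342,.0056),.0735,.018)):
    uv=np.array([px('wrist',q,i) for q in circ(*q0,z,r)]);cv2.polylines(a,[np.round(uv).astype(int)],True,(255,0,0),1)
save(cv2.resize(a[80:330,150:500],None,fx=2,fy=2),'w6.png')
```

```text
13.05 [ 0.53824059 -0.04390617  0.22536319] [ 1.11576608e-05  9.99999872e-01 -4.94456229e-04  1.07683204e-04] [ 0.06108968 -0.10298272 -1.99930298] 0.024309917590312712
driver_medium 19.609729722659704 0.72
(array([ 0.53779253, -0.04406405]), np.float64(117.875), np.int64(8562)) 4541
cover_2 6.627250466834925 0.86
(array([0.53315558, 0.00518165]), np.float64(383.625), np.int64(2588))
```

View pics/w6.png

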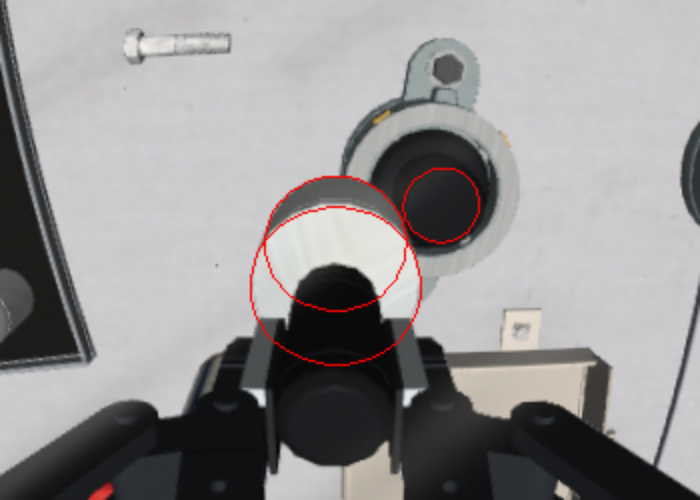

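The driver hangs straight on the TCP, matching the overlay, and cover_2's dome is at crop (441,205). I'll go over the dome.

Call:
servo_tool(
  steps=[
    [[0.37,2.5,0],0,-0.9],
    [[0,2.45,0],0,-0.9],
    [[0,0,2.2],0,-0.9],
    [[0,0,2],0,-0.9],
    [[0,0,0],0,-0.9],
  ],
  newtons=100,
)

```text
clock: 13.82
ee_pos: [0.5331, 0.006, 0.182]
ee_rot: [0.0, 1.0, 0.0, -0.002]
force: [-0.6, 0.3, -2.5]
width: 0.0239
grip_force: 98.3
```

Call:
servo_tool(
  steps=[
    [[0,0,0],0,-0.9],
  ],
)

```text
clock: 13.95
ee_pos: [0.5349, 0.006, 0.1839]
ee_rot: [0.0, 1.0, -0.0, 0.0]
force: [-0.1, -0.4, -1.9]
width: 0.0241
grip_force: 98.3
```

Call:
servo_tool(
  steps=[
    [[0,0,0.8],0,-0.9],
    [[0,0,0.8],0,-0.9],
    [[0,0,0.8],0,-0.9],
    [[0,0,0.4],0,-0.9],
    [[0,0,0],0,-0.9],
  ],
)

```text
clock: 14.58
ee_pos: [0.5341, 0.0067, 0.1549]
ee_rot: [-0.0, 1.0, -0.0, -0.0]
force: [0.1, -0.4, -2.6]
width: 0.0237
grip_force: 98.4
```

Call:
servo_tool(
  steps=[
    [[0,0,0.3],0,-0.9],
    [[0,0,0.3],0,-0.9],
    [[0,0,0.2],0,-0.9],
    [[0,0,0],0,-0.9],
  ],
)

```text
clock: 15.08
ee_pos: [0.5355, 0.0068, 0.1482]
ee_rot: [-0.0, 1.0, 0.0, 0.001]
force: [0.1, 0.6, 4.0]
width: 0.0241
grip_force: 99.2
```

Call:
servo_tool(
  steps=[
    [[0,0,0.2],0,-0.9],
    [[0,0,0.2],0,-0.9],
    [[0,0,0.2],0,-0.9],
    [[0,0,0],0,-0.9],
  ],
)

```text
clock: 15.58
ee_pos: [0.5341, 0.0065, 0.1407]
ee_rot: [-0.0, 1.0, -0.0, -0.0]
force: [1.2, -0.4, -2.3]
width: 0.0233
grip_force: 98.3
```

Call:
servo_tool(
  steps=[
    [[0,0,0.2],0,-0.9],
    [[0,0,0.2],0,-0.9],
    [[0,0,0],0,-0.9],
  ],
)

```text
clock: 15.95
ee_pos: [0.5346, 0.0067, 0.1394]
ee_rot: [-0.0, 1.0, -0.0, 0.001]
force: [-4.2, 1.3, 19.2]
width: 0.0236
grip_force: 101.0
```

cover_2 clicked and stops firmly at exactly the home height. Now cover_1.

Call:
servo_tool(
  steps=[
    [[0,0,-1.5],0,-0.9],
    [[0,0,-4],0,-0.9],
    [[0,0,-3.5],0,-0.9],
    [[0.3,4,0],0,-0.9],
    [[0.3,5,0],0,-0.9],
  ],
)

```text
clock: 16.58
ee_pos: [0.5283, 0.0969, 0.2281]
ee_rot: [0.001, 1.0, -0.0, 0.0]
force: [0.1, -0.4, -2.8]
width: 0.0234
grip_force: 98.9
```

Call:
servo_tool(
  steps=[
    [[0.3,5,0],0,-0.9],
    [[0,2,0],0,-0.9],
    [[0,0,0],0,-0.9],
    [[0,0,0],0,-0.9],
  ],
)

```text
clock: 17.08
ee_pos: [0.5252, 0.1656, 0.2271]
ee_rot: [-0.0, 1.0, -0.001, -0.0]
force: [-0.3, -0.9, -1.8]
width: 0.0241
grip_force: 99.1
```

Run:
```python
from h import *
s=get_obs();print(s['clock'],s['ee_pos'],s['ee_rot'],s['force'],s['width'])
i=camera_info('wrist');a=read_camera('wrist');X=s['ee_pos'];z0=X[2]-.1028
def drv(x,y):return [np.r_[circ(x,y,z0,.0275),circ(x,y,z0+.045,.0275)],np.r_[circ(x,y,z0+.056,.013),circ(x,y,z0+.122,.013)]]
m=near('wrist','driver_medium',px('wrist',(X[0],X[1],z0+.03),i));care=np.ones((400,640));care[235:]=0
p=fit(m,drv,X[:2],i,care=care);print(p)
c=near('wrist','cover_1',px('wrist',(.525,.225,.06),i));print(fit(c,lambda x,y:cover(x,y,.0375),(.525,.225),i))
for q0,z,r in((p[0],z0,.0275),((.5248,.2253),.0735,.018),((.5248,.2253),.046,.0345),((.5343,.0061),.0616,.018)):
    uv=np.array([px('wrist',q,i) for q in circ(*q0,z,r)]);cv2.polylines(a,[np.round(uv).astype(int)],True,(255,0,0),1)
save(cv2.resize(a[80:330,100:480],None,fx=2,fy=2),'w7.png')
```

```text
17.075 [0.52517497 0.1656303  0.22713447] [-2.33129465e-05  9.99999814e-01 -5.06373165e-04 -3.38581857e-04] [-0.2990892  -0.85962902 -1.82718607] 0.024100252490620044
driver_medium 19.226038899846724 0.61
(array([0.52424479, 0.16568302]), np.float64(124.375), np.int64(8574))
cover_1 6.022604917709763 0.67
(array([0.52416372, 0.22520419]), np.float64(166.25), np.int64(2790))
```

View pics/w7.png

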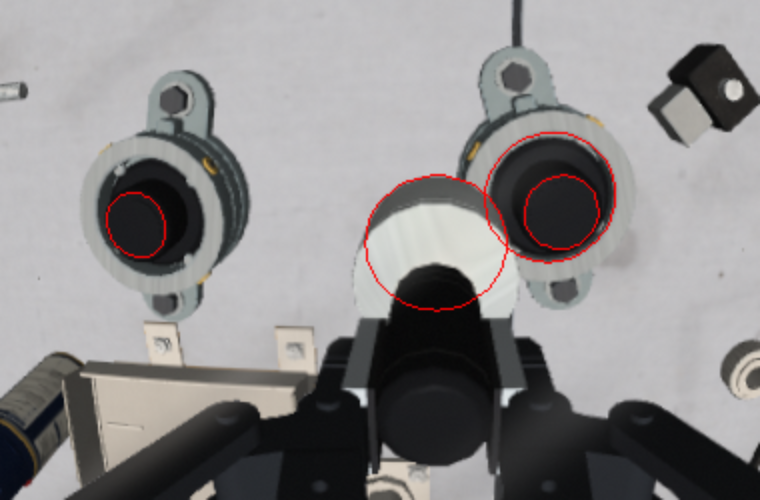

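cover_2 shows home at crop (136,225) and cover_1's dome is at (562,212), as predicted.

Call:
servo_tool(
  steps=[
    [[0,3,0],0,-0.9],
    [[0,2.97,0],0,-0.9],
    [[0,0,2.2],0,-0.9],
    [[0,0,2.1],0,-0.9],
    [[0,0,0],0,-0.9],
  ],
)

```text
clock: 17.85
ee_pos: [0.5241, 0.2252, 0.1828]
ee_rot: [0.0, 1.0, -0.001, -0.002]
force: [-0.3, 0.2, -2.6]
width: 0.0239
grip_force: 99.2
```

Call:
servo_tool(
  steps=[
    [[0,0,0],0,-0.9],
  ],
)

```text
clock: 17.98
ee_pos: [0.5259, 0.2259, 0.1849]
ee_rot: [0.0, 1.0, 0.0, 0.0]
force: [0.5, -0.1, -1.9]
width: 0.0237
grip_force: 99.2
```

Call:
servo_tool(
  steps=[
    [[0.05,-0.05,0.8],0,-0.9],
    [[0,0,0.8],0,-0.9],
    [[0,0,0.8],0,-0.9],
    [[0,0,0.5],0,-0.9],
    [[0,0,0],0,-0.9],
  ],
)

```text
clock: 18.6
ee_pos: [0.5244, 0.2257, 0.1547]
ee_rot: [-0.0, 1.0, -0.0, -0.001]
force: [-0.2, 0.9, -2.2]
width: 0.0242
grip_force: 99.2
```

Call:
servo_tool(
  steps=[
    [[0,0,0.3],0,-0.9],
    [[0,0,0.3],0,-0.9],
    [[0,0,0.2],0,-0.9],
    [[0,0,0],0,-0.9],
  ],
)

```text
clock: 19.1
ee_pos: [0.5255, 0.2261, 0.1482]
ee_rot: [-0.0, 1.0, 0.0, 0.001]
force: [-1.2, 0.3, 4.1]
width: 0.0242
grip_force: 100.0
```

Call:
servo_tool(
  steps=[
    [[0,0,0.2],0,-0.9],
    [[0,0,0.2],0,-0.9],
    [[0,0,0.2],0,-0.9],
    [[0,0,0],0,-0.9],
  ],
)

```text
clock: 19.6
ee_pos: [0.5242, 0.2256, 0.1406]
ee_rot: [-0.0, 1.0, -0.0, -0.001]
force: [0.8, -0.0, -2.9]
width: 0.0239
grip_force: 99.2
```

Call:
servo_tool(
  steps=[
    [[0,0,0.2],0,-0.9],
    [[0,0,0.2],0,-0.9],
    [[0,0,0],0,-0.9],
  ],
)

```text
clock: 19.98
ee_pos: [0.5251, 0.226, 0.1394]
ee_rot: [-0.0, 1.0, 0.0, 0.001]
force: [-5.2, -0.8, 17.5]
width: 0.024
grip_force: 101.4
```

Both covers are home. I'll take the driver back to its place in the tray.

Call:
servo_tool(
  steps=[
    [[0,0,-1.5],0,-0.9],
    [[0,0,-4],0,-0.9],
    [[0,0,-3.8],0,-0.9],
    [[-0.2,-5,0],0,-0.9],
    [[-0.2,-5.5,0],0,-0.9],
  ],
)

```text
clock: 20.6
ee_pos: [0.5294, 0.1204, 0.2314]
ee_rot: [-0.001, 1.0, 0.0, 0.001]
force: [0.5, -0.1, -2.9]
width: 0.0238
grip_force: 99.3
```

Call:
servo_tool(
  steps=[
    [[-0.2,-5.5,0],0,-0.9],
    [[-0.2,-5.5,0],0,-0.9],
    [[-0.2,-5.5,0],0,-0.9],
    [[-0.2,-5.5,0],0,-0.9],
    [[-0.1,-5.5,0],0,-0.9],
  ],
)

```text
clock: 21.22
ee_pos: [0.5379, -0.1561, 0.2307]
ee_rot: [-0.0, 1.0, -0.0, 0.0]
force: [0.2, -0.0, -1.8]
width: 0.0236
grip_force: 99.3
```

Call:
servo_tool(
  steps=[
    [[0,-5,0],0,-0.9],
    [[0,-4.8,0],0,-0.9],
    [[0,-3,0],0,-0.9],
    [[0,0,0],0,-0.9],
    [[0,0,0],0,-0.9],
  ],
)

```text
clock: 21.85
ee_pos: [0.5376, -0.2816, 0.2302]
ee_rot: [0.0, 1.0, 0.0, -0.0]
force: [0.0, 0.0, -2.0]
width: 0.0239
grip_force: 99.3
```

Run:
```python
from h import *
i=camera_info('wrist');s=get_obs();print(s['clock'],s['ee_pos'],s['ee_rot']);read_camera('wrist')
for n,q in(('cover_1',(.5248,.2253)),('cover_2',(.534,.0055))):
    L=recognise('wrist',n);print(n,[np.round(l['point'],3).tolist() for l in L])
for n in('driver_large','driver_small','tray'):print(n,[(np.round(l['point'],3).tolist(),round(l['confidence'],2)) for l in recognise('wrist',n)])
```

```text
21.85 [ 0.53760256 -0.28156313  0.23019327] [ 5.76979432e-05  9.99999866e-01  4.36548352e-04 -2.71356433e-04]
cover_1 [[0.524, 0.216, 0.051], [0.539, -0.008, 0.053]]
cover_2 [[0.524, 0.216, 0.051], [0.539, -0.008, 0.053]]
driver_large [([0.455, -0.289, 0.051], 0.94)]
driver_small []
tray [([0.506, -0.281, 0.005], 0.96)]
```

Call:
servo_tool(
  steps=[
    [[0,-0.08,3],0,-0.9],
    [[0,0,4],0,-0.9],
    [[0,0,3],0,-0.9],
    [[0,0,1.5],0,-0.9],
    [[0,0,0.4],0,-0.9],
  ],
  newtons=40,
)

```text
clock: 22.78
ee_pos: [0.5378, -0.2827, 0.1108]
ee_rot: [-0.0, 1.0, 0.0, -0.0]
force: [0.6, 0.6, -1.5]
width: 0.0237
grip_force: 99.2
```

Call:
servo_tool(
  steps=[
    [[0,0,0.2],0,-0.9],
    [[0,0,0.2],0,-0.9],
    [[0,0,0],0,-0.9],
  ],
)

```text
clock: 23.15
ee_pos: [0.5382, -0.2832, 0.108]
ee_rot: [-0.0, 1.0, -0.0, 0.0]
force: [0.7, -0.1, -1.7]
width: 0.024
grip_force: 99.3
```

Call:
servo_tool(
  steps=[
    [[0,0,0.15],0,-0.9],
    [[0,0,0],0,-0.9],
  ],
)

```text
clock: 23.4
ee_pos: [0.5384, -0.2833, 0.1069]
ee_rot: [-0.0, 1.0, -0.0, 0.001]
force: [-0.5, 1.2, 4.7]
width: 0.0237
grip_force: 100.2
```

Contact with the tray floor. I'll release gently and retract.

Call:
servo_tool(
  steps=[
    [[0,0,0],0,-0.3],
    [[0,0,0],0,0.1],
    [[0,0,0],0,0.5],
    [[0,0,0],0,0.8],
    [[0,0,0],0,0.8],
  ],
)

```text
clock: 24.02
ee_pos: [0.5378, -0.283, 0.1058]
ee_rot: [-0.0, 1.0, -0.0, -0.0]
force: [0.3, 1.0, 0.3]
width: 0.0772
grip_force: 0.0
```

Call:
servo_tool(
  steps=[
    [[0,0,-2],0,0.8],
    [[0,0,-4],0,0.8],
    [[0,0,-4],0,0.8],
    [[0,0,-2],0,0.8],
    [[0,0,0],0,0.8],
  ],
)

```text
clock: 24.65
ee_pos: [0.5389, -0.2836, 0.2276]
ee_rot: [-0.0, 1.0, -0.001, 0.002]
force: [-0.1, 0.7, -0.8]
width: 0.077
grip_force: 0.0
```

Run:
```python
from h import *
i=camera_info('wrist');s=get_obs();print(s['clock'],s['ee_pos'],s['width'],s['force']);a=read_camera('wrist')
def drv(x,y,z0=.004):return [np.r_[circ(x,y,z0,.0275),circ(x,y,z0+.045,.0275)],np.r_[circ(x,y,z0+.056,.013),circ(x,y,z0+.122,.013)]]
try:
  m=near('wrist','driver_medium',px('wrist',(.538,-.283,.06),i));print(fit(m,drv,(.538,-.283),i))
except Exception as e:print(e)
save(a,'w8.png')
```

```text
24.65 [ 0.53890266 -0.28364149  0.22764639] 0.07704029339918418 [-0.09042684  0.67377998 -0.78824272]
driver_medium 2.41043802118063 0.78
(array([ 0.53606078, -0.28303548]), np.float64(181.4375), np.int64(2723))
```

View pics/w8.png

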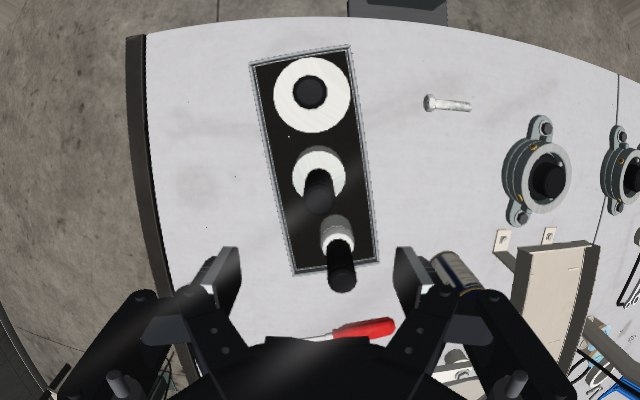

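The medium driver stands upright in the tray at (318,185). The other drivers are in place and the robot touches nothing.

```bash
python3 -c "
from cell import *
print(hand_in())"
```

```text
the job is handed in; nothing more can be done
None
```

I pressed both covers home with the medium driver (each clicked and stopped firmly at seat height), stood the driver upright in its tray, and handed the job in at about 25 s on the robot's clock; no verdict came back.

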